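# Clear the offcuts and swing out the spool arms

## Task

Make the thread stand ready to take spools. First clear the two loose wooden offcuts lying in front of it into the steel scrap bowl, leaving the arms folded meanwhile; then swing both spool arms out from the stand until each snaps fully home in its end catch. Leave the spool, the thread cone, the glue jar and the awl standing or lying where they are.

Things in the scene. Friction and masses are not known exactly. Their poses are not given: they have to be found in the camera images.
- stand: thread stand, fixed: dark hardwood base 140 (x) x 350 (y) x 50 mm high with four upright thread cones fixed on its back half (tops 170 mm up). Origin: centre of its underside on the bench. Its -x axis points out of its front, y along its length. The arms' hinges lie 95 mm in front of the origin, 140 mm to either side.
- spoolarm_left (a joint): left spool arm's angle, rad: 0 = folded along the stand's front, pointing to the stand's -y; 1.571 = at its stop, straight out of the front (stand's -x). Grows clockwise from above. Stays where left (0.6 N at the peg moves it). A spring catch resists from 1.15 rad, up to about 4.5 N at the peg; past 1.40 rad it drives the arm to the stop and holds it; less springs back or stays short.
- spoolarm_right (a joint): right spool arm's angle, rad: 0 = folded along the stand's front, pointing to the stand's +y; 1.571 = at its stop, straight out of the front (stand's -x). Grows anticlockwise from above. Stays where left (0.6 N at the peg moves it). A spring catch resists from 1.15 rad, up to about 4.5 N at the peg; past 1.40 rad it drives the arm to the stop and holds it; less springs back or stays short.
- spoolarm_left_peg (a point): middle of the upright round steel peg near the free end of the left spool arm: 14 mm diameter, 40 mm tall, from 26 mm to 66 mm above the bench; it stands 105 mm from the hinge axis. The arm itself is a wooden bar 20 mm wide, its underside 6 mm and top 26 mm above the bench, ending 120 mm from the hinge axis.
- spoolarm_right_peg (a point): middle of the upright round steel peg near the free end of the right spool arm: 14 mm diameter, 40 mm tall, from 26 mm to 66 mm above the bench; it stands 105 mm from the hinge axis. The arm itself is a wooden bar 20 mm wide, its underside 6 mm and top 26 mm above the bench, ending 120 mm from the hinge axis.
- spoolarm_left_hinge (a point): point on the vertical hinge axis of the left spool arm, at the height of the peg's middle (48 mm above the bench). Axes as the stand's. The hinge sits under a steel tongue (20 mm wide, top at 37 mm) that reaches 45 mm out from the hinge axis along the stand's -x and carries the catch housing, 48 mm high at most.
- spoolarm_right_hinge (a point): point on the vertical hinge axis of the right spool arm, at the height of the peg's middle (48 mm above the bench). Axes as the stand's. The hinge sits under a steel tongue (20 mm wide, top at 37 mm) that reaches 45 mm out from the hinge axis along the stand's -x and carries the catch housing, 48 mm high at most.
- offcut_a_center (a point): centre of the plain wooden offcut block, 52 (own x) x 26 (own y) x 22 mm high, about 22 g, loose, flat on the bench in the sweep of one of the arms; centre 11 mm up
- offcut_b_center (a point): centre (11 mm up) of the other wooden offcut, a loose block 42 (own x) x 30 (own y) x 22 mm high with a tongue 16 mm wide that sticks 11 mm farther out at its +x end, about 24 g, flat on the bench in the sweep of the other arm
- bowl: steel scrap bowl, round and open, 150 mm across the rim, 50 mm high, too heavy to shift (fixed); origin at the centre of its underside on the bench
- tooltin: square steel tin 90 x 90 x 85 mm, fixed, with awls standing in it up to 150 mm above the bench; origin at the centre of its underside; a bystander
- spool: small white flanged thread spool standing between the arms' sweeps, 40 mm diameter, 44 mm high, loose, origin at the centre of its underside; leave it alone
- threadcone: loose thread cone standing beside one end of the stand, 60 mm diameter at the foot, 124 mm high, origin at the centre of its underside; leave it alone
- gluejar: amber glue jar standing beside the other end of the stand, 56 mm diameter, 75 mm high, loose, origin at the centre of its underside; leave it alone
- awl: awl lying in front of the stand, 125 mm long, wooden handle 24 mm thick, origin under its middle, own x along it to the point; leave it alone

How it is judged:
On the way, in this order (a step that is already met when the one before it is completed fails the run):
1. both offcuts lie in the bowl, the spool arms not yet swung out (each below 0.8 rad) (horizontal distance between each of offcut_a_center, offcut_b_center and bowl below 0.07 m and height (world z) of each of offcut_a_center, offcut_b_center below 0.065 m and value of joint each of spoolarm_left, spoolarm_right below 0.8 rad), for 0.2 s.
2. both spool arms snapped home (each above 1.5 rad) (value of joint each of spoolarm_left, spoolarm_right above 1.5 rad), for 0.2 s.
At the end, for the whole second after the job is handed in: both spool arms sit in their end catches (above 1.5 rad), both offcuts lie in the bowl (centre within 70 mm of the bowl's axis and below 65 mm), and spool, thread cone, glue jar and awl are within 30 mm of where they began (all of step 2 and horizontal distance between each of offcut_a_center, offcut_b_center and bowl below 0.07 m and height (world z) of each of offcut_a_center, offcut_b_center below 0.065 m and distance of each of spool, threadcone, gluejar, awl from where it was at the start of the episode below 0.03 m); the robot touches nothing.
It fails at once if the small spool is pushed more than 30 mm from its place or knocked over (distance of spool from where it was at the start of the episode above 0.03 m or angle between spool's own z axis and vertical above 0.5 rad).
It fails at once if the loose thread cone is pushed more than 30 mm from its place or knocked over (distance of threadcone from where it was at the start of the episode above 0.03 m or angle between threadcone's own z axis and vertical above 0.5 rad).
It fails at once if the glue jar is pushed more than 30 mm from its place or knocked over (distance of gluejar from where it was at the start of the episode above 0.03 m or angle between gluejar's own z axis and vertical above 0.5 rad).
It fails at once if the awl is pushed more than 30 mm from its place or knocked over (distance of awl from where it was at the start of the episode above 0.03 m).
It also fails if it takes over 72 s, if anything falls off the work surface, if the arm or the gripper's body presses on something with over 40 N, if the wrist force passes 120 N, or if a joint passes its speed limit or range.

## Robot

A 6-joint arm with a two-finger parallel gripper is mounted at the origin on the work surface. World frame = base frame: x ahead of the robot, y to its left, z up, the work surface at z = 0. Lengths are in m, angles in rad, forces in N, time in s.
With the tool pointing down it reaches from about 0.25 to 0.725 m from the base axis. Payload 9.7 kg.
Tool frame: the origin (TCP) lies at the centre of the arm's flange, where the gripper is bolted on; the fingertips stand 173 mm ahead of it and the grasp point (between the pads) lies 155 mm ahead of it; z points along the fingers, y is the line along which they close (so a half turn about z gives the same grasp; the last joint's range is limited). The gripper opens to 85 mm and grips with 20 to 120 N. Pads are 22 mm wide; open, the fingers measure 114 mm over their backs; the gripper's body (76 mm by 85 mm) begins 54 mm behind the grasp point. The pads swing forward as they close: fully open they stand 13 mm farther back than shut.
Start: joints at [1.278, 0.087, 0.176, 1.66, 0, 1.571], TCP at [0.159, 0.527, 0.405] pointing down, gripper open.
Joint ranges: [-3.13, 3.13], [-0.85, 1.81], [-1.15, 1.24], [-2.2, 2.28], [-1.44, 1.52], [-3.14, 3.14]. Speed limits (rad/s): [2.22, 2.22, 2.57, 3.14, 3.14, 3.14].

## Interface

Orientations are given as a 3x3 rotation matrix whose columns are the frame's x, y, z axes.
In Python, from cell import telemetry, imaging, close_job gives the robot as it stands. The module is installed in compiled form; this text tells all that it offers.
- The arm moves only by the tool arm_command, never from a script. Its argument "motion" is a list of rows, each a list of 3 entries, a list of its own where there are three numbers: the turn, a rotation vector about the tool's x, y, z in degrees, then the shift along the tool's x, y, z in m, then the opening, from -1 (shut) to 1 (fully open). In form: [[[ax, ay, az], [dx, dy, dz], jaw], ...]. A call has 1 to 12 rows; each row shifts and turns the commanded pose from where the row before left it, along the tool's axes as they then stand; what a row does not reach is not made up. A row lasts 1/8 s, in which the tool goes at most 62.5 mm and 10.7 degrees, less where a joint would pass 70% of its speed; a pose out of reach is approached as far as the arm can. A call with a gripper value outside its range is refused whole. The fingers move at their own pace and stop on an object; "squeeze" is the grip in N (left out, the last holds). Time passes only in rows, so rows that do not move let the fingers close. It gives the time, the measured TCP pose, the force, the opening and the grip force at its end, in the units of the state.
- telemetry.read_state(): the state, without advancing time (a new reading comes with each control period).
- imaging.snapshot(name): name is "side" or "top" or "wrist"; returns a dict with "color" (384x512x3 uint8, red, green, blue), "fx", "fy", "cx", "cy" (pixels), "extrinsics" (4x4, takes a point from camera to world coordinates). Camera axes: x right, y up, looking along -z (the intrinsics and any distortion apply to the point x, -y, -z); pixel columns grow to the right and rows downward; lengths in m; the calibration is good to about 2 mm. A picture is of the moment at which its call begins. There is no depth.
- close_job(): hands the job in; it is judged then, once.
The state is a dict: "t": time; "joint_positions": joint angles; "joint_velocities": joint speeds; "joint_torque": joint torques, N m; "ee_pos": TCP position; "orientation": TCP orientation; "wrist_force": force on the tool from outside, world axes, zero at the start; "torque": the same for the moment, N m; "opening": finger opening in m; "grip_force": force on a finger pad.
Only numpy, scipy, OpenCV 4.12 (cv2) and the standard library are available. Lean on these libraries where they do the work, as an engineer would, in place of code of your own. Each camera call takes 0.05 s, during which the arm holds its last target. There are 200 camera calls.

## Working session

There is one attempt and no reset: what is moved stays moved. The work goes in short steps, Python scripts to look and compute and a tool call to move; the robot and the scene stay as the last step left them, time stands still between calls to the robot, and variables do not carry over. Pictures are saved under pics/ and viewed, at most 10 in all, crops included, and the job is handed in when it is done.

Besides the shell and the picture viewer there is one more tool, called after "Emit:" as a command line: name --argument value ..., lists and objects as JSON in quotes. arm_command: Moves the arm, as the interface text tells. Its arguments: {"type":"object","properties":{"motion":{"type":"array","items":{"type":"array"}},"squeeze":{"type":"number"}},"required":["motion"]}

```bash
mkdir -p pics; cat > h.py <<'E'
import numpy as np, cv2
from cell import telemetry, imaging, close_job
def snap(n,f):
    s=imaging.snapshot(n); cv2.imwrite(f'pics/{f}.png',cv2.cvtColor(s['color'],cv2.COLOR_RGB2BGR))
    np.savez(f'pics/{f}.npz',**{k:v for k,v in s.items()}); return s
def ray(f,u,v,z):
    s=np.load(f'pics/{f}.npz'); E=s['extrinsics']
    d=E[:3,:3]@np.array([(u-s['cx'])/s['fx'],-(v-s['cy'])/s['fy'],-1]); o=E[:3,3]
    return o+d*(z-o[2])/d[2]
def proj(f,p):
    s=np.load(f'pics/{f}.npz'); E=s['extrinsics']; q=E[:3,:3].T@(np.asarray(p)-E[:3,3])
    return np.array([s['cx']+s['fx']*q[0]/-q[2], s['cy']-s['fy']*q[1]/-q[2]])
E
python3 - <<'E'
from h import *
for n in('top','side'):
    s=snap(n,n+'0'); print({k:(v if k!='color' else 0) for k,v in s.items()})
a=cv2.imread('pics/top0.png');cv2.imwrite('pics/top0b.png',cv2.resize(a,(800,600),interpolation=cv2.INTER_CUBIC))
print(telemetry.read_state())
E
```

```text
{'color': 0, 'fx': 486.0999802092605, 'fy': 486.0999802092605, 'cx': 256.9777082377006, 'cy': 193.00521308699126, 'extrinsics': array([[-0.00930751,  0.99661557, -0.08167478,  0.43974637],
       [-0.99989906, -0.00839905,  0.01145943,  0.00440616],
       [ 0.01073465,  0.0817732 ,  0.99659315,  1.23502413],
       [ 0.        ,  0.        ,  0.        ,  1.        ]])}
{'color': 0, 'fx': 443.8884523655295, 'fy': 443.8884523655295, 'cx': 252.68637505635274, 'cy': 195.5293678272797, 'extrinsics': array([[ 0.99555854,  0.05554446, -0.07601324,  0.48596133],
       [-0.09368473,  0.66420656, -0.74165546, -0.77519837],
       [ 0.00929364,  0.7454827 ,  0.66646018,  0.73864786],
       [ 0.        ,  0.        ,  0.        ,  1.        ]])}
{'t': 0.1, 'joint_positions': array([1.27802009e+00, 8.74134841e-02, 1.75256312e-01, 1.65979638e+00,
       9.15990448e-06, 1.57080724e+00]), 'joint_velocities': array([-0.0008433 ,  0.00016813,  0.00290323,  0.00113062,  0.00192972,
       -0.00025746]), 'joint_torque': array([ 1.16968845e-04, -5.21559477e+01,  4.65653443e+01,  1.59140682e-02,
        6.12430171e-06, -4.20605460e-06]), 'ee_pos': array([0.15873881, 0.52660739, 0.40407126]), 'orientation': array([[-9.57443160e-01,  2.88621687e-01, -3.42758527e-04],
       [ 2.88621890e-01,  9.57442522e-01, -1.10533730e-03],
       [ 9.14727182e-06, -1.15722525e-03, -9.99999330e-01]]), 'wrist_force': array([ 0.27163666, -0.45046956,  0.32974539]), 'torque': array([ 0.02552767, -0.00473353,  0.04027159]), 'grip_force': 0.0, 'opening': 0.08561787272484812}
```

View pics/top0b.png

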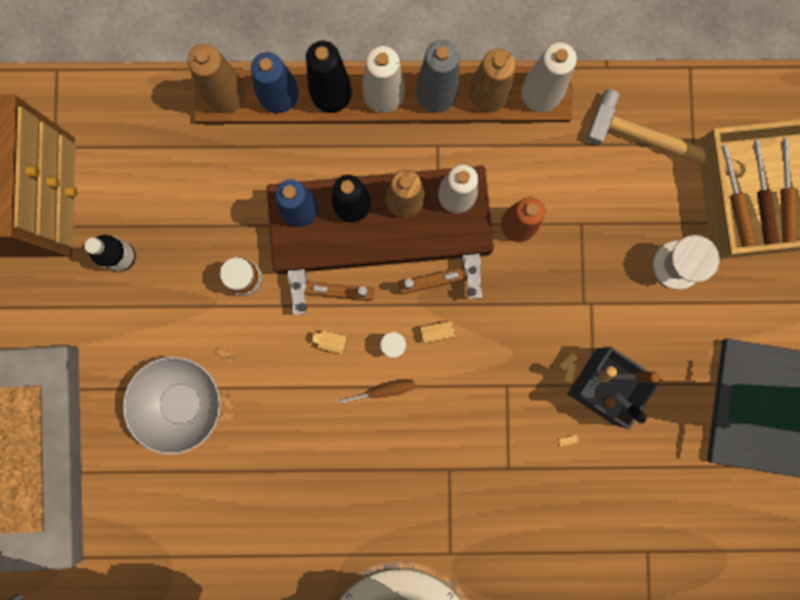

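View pics/side0.png

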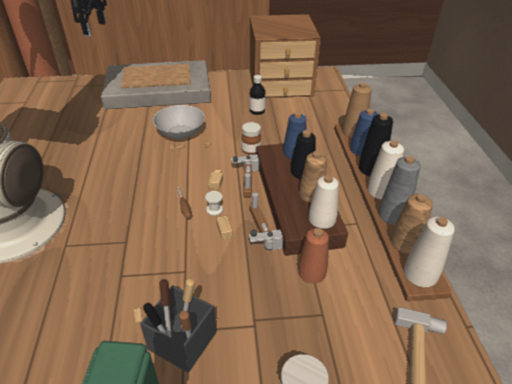

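Top view, 800-wide: offcut with tongue (b) around (328,342), plain offcut (a) around (436,331), spool (393,345), awl (340–415, 390), bowl (172,405). The left hinge is near (297,290) with its peg near (362,292), and the right hinge is near (472,277) with its peg near (408,284). I'll enlarge the work area.

```bash
python3 - <<'E'
from h import *
a=cv2.imread('pics/top0.png')[155:275,165:325]
cv2.imwrite('pics/c1.png',cv2.resize(a,(800,600),interpolation=cv2.INTER_CUBIC))
E
```

```text
(no output)
```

View pics/c1.png

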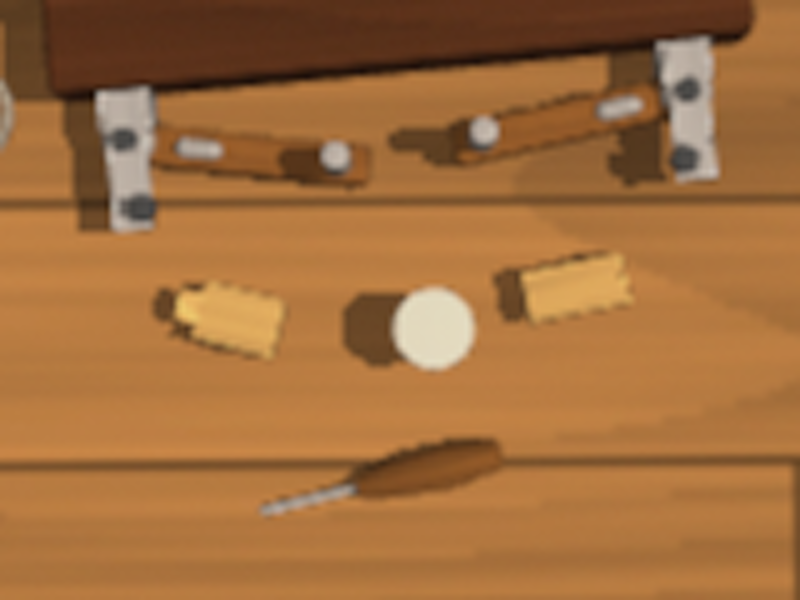

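Crop: b body centre (238,319), tongue tip (175,307); a centre (577,287), long-edge direction (521,285)→(620,252); peg tops (336,155), (484,131); hinge bolts (122,138), (686,88); spool top (434,328); awl tip (262,512) to butt (500,450).

```bash
python3 - <<'E'
from h import *
np.set_printoptions(precision=4,suppress=True)
C=lambda u,v,z:ray('top0',165+u/5,155+v/5,z)
P=dict(b=C(238,319,.022),btip=C(175,307,.022),bend=C(279,327,.022),a=C(577,287,.022),a1=C(528,304,.022),a2=C(626,277,.022),pegL=C(336,155,.066),pegR=C(484,131,.066),hL=C(122,138,.037),hR=C(686,88,.037),spool=C(434,328,.044),awltip=C(262,512,.005),awlb=C(500,450,.012),
 fl=C(60,95,.05),fr=C(745,35,.05), bowl=ray('top0',172*.64,405*.64,.05),jar=ray('top0',238*.64,273*.64,.075),cone=ray('top0',530*.64,207*.64,.124))
for k,v in P.items(): print(k,v,proj('side0',v).round(1))
f=lambda k,l:np.linalg.norm((P[k]-P[l])[:2])
print('alen',f('a1','a2'),'blen',f('btip','bend'),'arm',f('pegL','hL'),f('pegR','hR'),'hh',f('hL','hR'))
for k,l in(('a1','a2'),('bend','btip'),('hR','hL'),('fr','fl'),('hL','pegL'),('hR','pegR')):
    d=P[l]-P[k];print(k,l,np.degrees(np.arctan2(d[1],d[0])))
E
```

```text
b [0.4756 0.1016 0.022 ] [213.7 176.8]
btip [0.4819 0.1329 0.022 ] [215.7 169. ]
bend [0.4715 0.0812 0.022 ] [212.2 182. ]
a [ 0.4901 -0.0676  0.022 ] [222.2 223.9]
a1 [ 0.4818 -0.043   0.022 ] [218.1 216.5]
a2 [ 0.4949 -0.0921  0.022 ] [224.8 231.6]
pegL [0.553  0.0506 0.066 ] [245.7 174.4]
pegR [ 0.5641 -0.021   0.066 ] [253.1 193.8]
hL [0.5652 0.1576 0.037 ] [247.  157.1]
hR [ 0.5878 -0.1222  0.037 ] [268.3 234.2]
spool [0.4697 0.004  0.044 ] [211.9 196. ]
awltip [0.3792 0.0911 0.005 ] [175.9 186.6]
awlb [ 0.4092 -0.0285  0.012 ] [186.9 217. ]
fl [0.5852 0.1863 0.05  ] [253.6 146.3]
fr [ 0.6123 -0.1503  0.05  ] [281.6 239. ]
bowl [0.3797 0.3465 0.05  ] [177.5 117.4]
jar [0.5809 0.2415 0.075 ] [250.1 127. ]
cone [ 0.6702 -0.2006  0.124 ] [317.4 230.2]
alen 0.050844153440554395 blen 0.05277828901268363 arm 0.10760541541573637 0.10396207923751466 hh 0.28065270764276723
a1 a2 -75.13149059807223
bend btip 78.61423526954248
hR hL 94.63436516020181
fr fl 94.59408258435502
hL pegL -96.47464644736061
hR pegR 103.20094113200861
```

Emit:
arm_command --motion '[[[0,0,0],[-0.0426,-0.0315,0.013],0.4],[[0,0,0],[-0.0426,-0.0315,0.013],0.4],[[0,0,0],[-0.0426,-0.0315,0.013],0.4],[[0,0,0],[-0.0426,-0.0315,0.013],0.4],[[0,0,0],[-0.0426,-0.0315,0.013],0.4],[[0,0,0],[-0.0426,-0.0315,0.013],0.4],[[0,0,0],[-0.0426,-0.0315,0.013],0.4],[[0,0,0],[-0.0426,-0.0315,0.013],0.4],[[0,0,0],[-0.0426,-0.0315,0.013],0.4],[[0,0,0],[-0.0426,-0.0315,0.013],0.4]]'

```text
t: 1.35
ee_pos: [0.4764, 0.1004, 0.2741]
orientation: [[-0.957, 0.289, -0.0], [0.289, 0.957, 0.0], [0.0, 0.0, -1.0]]
wrist_force: [0.6, 0.7, -0.4]
opening: 0.06
grip_force: 0.0
```

Emit:
arm_command --motion '[[[0,0,10.575],[0,0,0],0.4],[[0,0,10.575],[0,0,0],0.4],[[0,0,10.575],[0,0,0],0.4],[[0,0,10.575],[0,0,0],0.4],[[0,0,10.575],[0,0,0],0.4],[[0,0,10.575],[0,0,0],0.4],[[0,0,10.575],[0,0,0],0.4],[[0,0,10.575],[0,0,0],0.4],[[0,0,0],[0,0,0],0.4],[[0,0,0],[0,0,0],0.4]]'

```text
t: 2.6
ee_pos: [0.4756, 0.102, 0.2745]
orientation: [[0.193, 0.981, -0.0], [0.981, -0.193, -0.0], [-0.0, -0.0, -1.0]]
wrist_force: [-0.0, 0.2, 0.1]
opening: 0.0597
grip_force: 0.0
```

```bash
cat > st.py <<'E'
from h import *
import sys
np.set_printoptions(precision=4,suppress=True)
s=telemetry.read_state(); R=s['orientation']; p=s['ee_pos']
print('t',round(s['t'],2),'p',p,'yang',np.degrees(np.arctan2(R[1,1],R[0,1])),'F',s['wrist_force'],'open',s['opening'],s['grip_force'],'j',s['joint_positions'])
if len(sys.argv)>3:
    t=np.array([float(x) for x in sys.argv[1:4]]); print('shift in tool axes',R.T@(t-p))
E
python3 st.py .4756 .1017 .178; python3 - <<'E'
from h import *
snap('wrist','w1')
for p in ([.4756,.1017,.022],[.4849,.132,.022],[.4885,-.0676,.022]): print(proj('w1',p))
E
```

```text
t 2.6 p [0.4756 0.102  0.2745] yang -11.142340329871663 F [-0.0317  0.2096  0.0852] open 0.05973016361200458 0.0 j [ 0.2113 -0.0744 -0.2373  1.4082  0.      1.9766]
shift in tool axes [-0.0003  0.      0.0965]
[255.97008717 199.94300726]
[260.35485333 159.41216736]
[305.53865675 371.29089089]
```

View pics/w1.png

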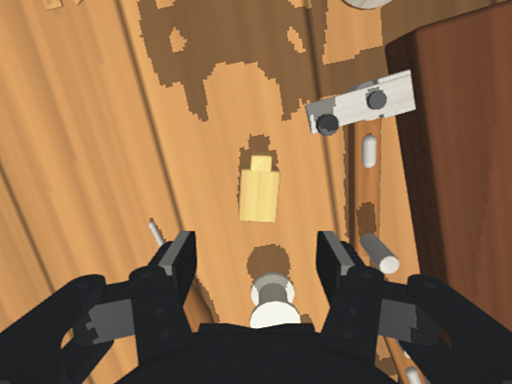

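The wrist view shows b's body centre at (258,196), against a predicted (256,200), and aligned. So I shift +3 mm along tool x and +2 mm along tool y, then descend.

Emit:
arm_command --motion '[[[0,0,0],[0.003,0.002,0.04],0.4],[[0,0,0],[0,0,0.035],0.4],[[0,0,0],[0,0,0.0205],0.4],[[0,0,0],[0,0,0],0.4],[[0,0,0],[0,0,0],-0.9],[[0,0,0],[0,0,0],-0.9],[[0,0,0],[0,0,0],-0.9],[[0,0,0],[0,0,0],-0.9],[[0,0,0],[0,0,0],-0.9]]' --squeeze 40

```text
t: 3.78
ee_pos: [0.4788, 0.1047, 0.1807]
orientation: [[0.197, 0.98, 0.003], [0.98, -0.197, 0.001], [0.001, 0.002, -1.0]]
wrist_force: [-0.6, -0.2, 7.0]
opening: 0.029
grip_force: 39.6
```

Emit:
arm_command --motion '[[[0,0,0],[0,0,-0.04],-0.9],[[0,0,0],[0,0,-0.05],-0.9],[[0,0,0],[0,0,0],-0.9]]'

```text
t: 4.15
ee_pos: [0.4793, 0.1048, 0.2737]
orientation: [[0.197, 0.98, 0.007], [0.98, -0.197, 0.002], [0.003, 0.007, -1.0]]
wrist_force: [0.9, 0.3, 0.4]
opening: 0.029
grip_force: 39.2
```

```bash
python3 st.py .38 .366 .28
```

```text
t 4.15 p [0.4793 0.1048 0.2737] yang -11.362995462335464 F [0.8672 0.2716 0.3723] open 0.02901202298224532 39.18640851974487 j [ 0.2153 -0.0689 -0.2339  1.3987  0.      1.9844]
shift in tool axes [ 0.2365 -0.1487 -0.0066]
```

Emit:
arm_command --motion '[[[0,0,0],[0.0473,-0.0297,0],-0.9],[[0,0,0],[0.0473,-0.0297,0],-0.9],[[0,0,0],[0.0473,-0.0297,0],-0.9],[[0,0,0],[0.0473,-0.0297,0],-0.9],[[0,0,0],[0.0473,-0.0297,0],-0.9],[[0,0,0],[0,0,0.03],-0.9],[[0,0,0],[0,0,0.03],-0.9],[[0,0,0],[0,0,0],-0.9],[[0,0,0],[0,0,0],0.2],[[0,0,0],[0,0,0],0.2],[[0,0,0],[0,0,0],0.2],[[0,0,0],[0,0,0],0.2]]'

```text
t: 5.65
ee_pos: [0.3795, 0.3658, 0.2097]
orientation: [[0.197, 0.98, 0.001], [0.98, -0.197, 0.001], [0.001, 0.0, -1.0]]
wrist_force: [0.7, 0.4, -0.2]
opening: 0.0511
grip_force: 0.0
```

Emit:
arm_command --motion '[[[0,0,0],[0,0,-0.04],0.4],[[0,0,0],[0,0,-0.04],0.4],[[0,0,0],[0,0,0],0.4]]'

```text
t: 6.02
ee_pos: [0.3799, 0.3662, 0.2927]
orientation: [[0.197, 0.98, 0.004], [0.98, -0.197, 0.004], [0.005, 0.003, -1.0]]
wrist_force: [0.4, 2.0, -1.0]
opening: 0.06
grip_force: 0.0
```

```bash
python3 st.py .4887 -.0676 .275; python3 - <<'E'
from h import *
snap('top','t1');snap('side','s1')
a=cv2.imread('pics/t1.png')[150:290,60:320];b=cv2.imread('pics/s1.png')[80:220,120:380]
cv2.imwrite('pics/c2.png',cv2.resize(np.vstack([a,b]),(557,600),interpolation=cv2.INTER_CUBIC))
E
```

```text
t 6.03 p [0.3799 0.3662 0.2927] yang -11.379881748109788 F [ 0.4253  1.9819 -0.9909] open 0.059967697523900264 0.0 j [ 0.7671  0.0169 -0.1131  1.4352  0.      2.5365]
shift in tool axes [-0.4039  0.1922  0.0164]
```

View pics/c2.png

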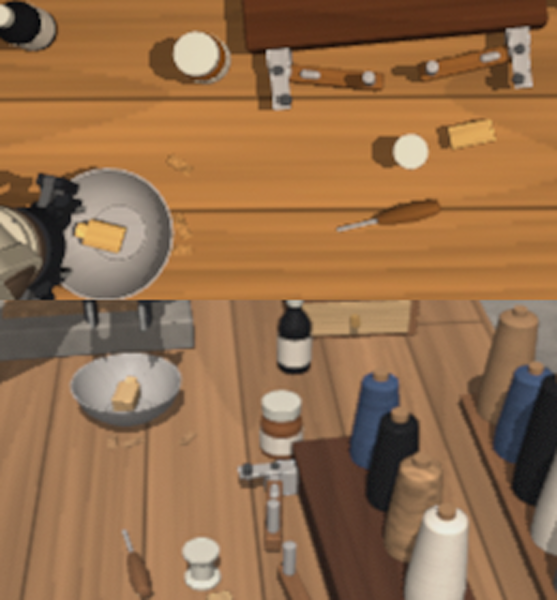

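Offcut b lies in the bowl at (105,236) in the crop, and everything else is undisturbed. On to offcut a.

Emit:
arm_command --motion '[[[0,0,0],[-0.0505,0.024,0.002],0.4],[[0,0,0],[-0.0505,0.024,0.002],0.4],[[0,0,0],[-0.0505,0.024,0.002],0.4],[[0,0,0],[-0.0505,0.024,0.002],0.4],[[0,0,0],[-0.0505,0.024,0.002],0.4],[[0,0,0],[-0.0505,0.024,0.002],0.4],[[0,0,0],[-0.0505,0.024,0.002],0.4],[[0,0,0],[-0.0505,0.024,0.002],0.4],[[0,0,-8.8],[0,0,0],0.4],[[0,0,-8.8],[0,0,0],0.4],[[0,0,-8.8],[0,0,0],0.4],[[0,0,0],[0,0,0],0.4]]'

```text
t: 7.62
ee_pos: [0.4875, -0.0682, 0.2719]
orientation: [[-0.258, 0.966, -0.002], [0.966, 0.258, 0.0], [0.001, -0.002, -1.0]]
wrist_force: [-0.2, 0.0, -0.1]
opening: 0.0602
grip_force: 0.0
```

```bash
sleep 0; python3 st.py .4887 -.0676 .183; python3 - <<'E'
from h import *
snap('wrist','w2')
for p in ([.4885,-.0676,.022],): print(proj('w2',p))
E
```

```text
t 7.62 p [ 0.4875 -0.0682  0.2719] yang 14.956200767791366 F [-0.2184  0.0266 -0.1055] open 0.06015867581930358 0.0 j [-0.1391 -0.0588 -0.2277  1.404   0.      1.1707]
shift in tool axes [0.0002 0.0015 0.0889]
[257.87538299 200.31064458]
```

View pics/w2.png

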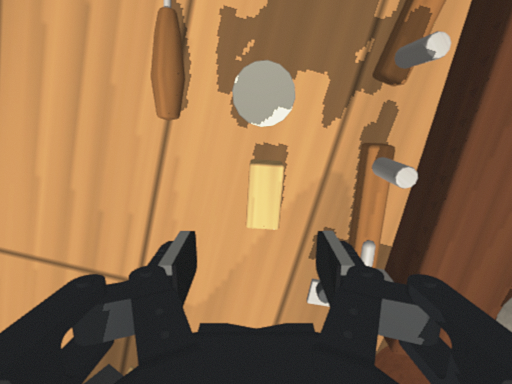

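Offcut a is centred at (265,196), against a predicted (258,200), and leans about 3° clockwise. I'll correct for both and grasp it.

Emit:
arm_command --motion '[[[0,0,0],[0.003,0.0065,0.04],0.4],[[0,0,3],[0,0,0.03],0.4],[[0,0,0],[0,0,0.018],0.4],[[0,0,0],[0,0,0],0.4],[[0,0,0],[0,0,0],-0.9],[[0,0,0],[0,0,0],-0.9],[[0,0,0],[0,0,0],-0.9],[[0,0,0],[0,0,0],-0.9],[[0,0,0],[0,0,0],-0.9]]' --squeeze 40

```text
t: 8.8
ee_pos: [0.4939, -0.0637, 0.1867]
orientation: [[-0.208, 0.978, 0.003], [0.978, 0.208, -0.0], [-0.001, 0.002, -1.0]]
wrist_force: [-0.4, 0.1, 6.9]
opening: 0.0249
grip_force: 40.3
```

Emit:
arm_command --motion '[[[0,0,0],[0,0,-0.05],-0.9],[[0,0,0],[0,0,-0.06],-0.9],[[0,0,0],[0,0,0],-0.9]]'

```text
t: 9.18
ee_pos: [0.4943, -0.0638, 0.3006]
orientation: [[-0.208, 0.978, 0.008], [0.978, 0.208, -0.001], [-0.003, 0.008, -1.0]]
wrist_force: [-0.3, -0.4, -0.8]
opening: 0.0249
grip_force: 39.6
```

```bash
python3 st.py .38 .325 .292
```

```text
t 9.18 p [ 0.4943 -0.0638  0.3006] yang 12.023401712730045 F [-0.2899 -0.4018 -0.8242] open 0.02491656269981308 39.59905922412872 j [-0.1283 -0.0554 -0.1691  1.4488 -0.      1.2327]
shift in tool axes [ 0.4041 -0.0309  0.0072]
```

Emit:
arm_command --motion '[[[0,0,0],[0.0505,-0.0039,0.001],-0.9],[[0,0,0],[0.0505,-0.0039,0.001],-0.9],[[0,0,0],[0.0505,-0.0039,0.001],-0.9],[[0,0,0],[0.0505,-0.0039,0.001],-0.9],[[0,0,0],[0.0505,-0.0039,0.001],-0.9],[[0,0,0],[0.0505,-0.0039,0.001],-0.9],[[0,0,0],[0.0505,-0.0039,0.001],-0.9],[[0,0,0],[0.0505,-0.0039,0.001],-0.9],[[0,0,0],[0,0,0.04],-0.9],[[0,0,0],[0,0,0.032],-0.9],[[0,0,0],[0,0,0],-0.9]]'

```text
t: 10.55
ee_pos: [0.378, 0.3246, 0.2133]
orientation: [[-0.209, 0.978, -0.003], [0.978, 0.209, -0.002], [-0.002, -0.003, -1.0]]
wrist_force: [-0.5, -0.0, 0.0]
opening: 0.0249
grip_force: 41.8
```

Emit:
arm_command --motion '[[[0,0,0],[0,0,0],0.2],[[0,0,0],[0,0,0],0.2],[[0,0,0],[0,0,0],0.2],[[0,0,0],[0,0,0],0.2],[[0,0,0],[0,0,-0.04],-0.9],[[0,0,0],[0,0,-0.04],-0.9],[[0,0,0],[0,0,0],-0.9],[[0,0,0],[0,0,0],-0.9]]'

```text
t: 11.55
ee_pos: [0.3786, 0.325, 0.2947]
orientation: [[-0.208, 0.978, -0.0], [0.978, 0.208, -0.0], [-0.0, -0.0, -1.0]]
wrist_force: [-0.1, 0.8, 0.1]
opening: 0.0044
grip_force: 0.0
```

```bash
python3 st.py .48 .01 .292; python3 - <<'E'
from h import *
snap('top','t2');snap('side','s2')
a=cv2.imread('pics/t2.png')[150:290,60:320];b=cv2.imread('pics/s2.png')[80:220,120:380]
cv2.imwrite('pics/c3.png',cv2.resize(np.vstack([a,b]),(557,600),interpolation=cv2.INTER_CUBIC))
E
```

```text
t 11.55 p [0.3786 0.325  0.2947] yang 12.021781028520719 F [-0.0613  0.8004  0.1062] open 0.0044429854827586455 0.0 j [ 0.7093 -0.0481 -0.1734  1.4459  0.0001  2.0702]
shift in tool axes [-0.3292  0.0336  0.0027]
```

View pics/c3.png

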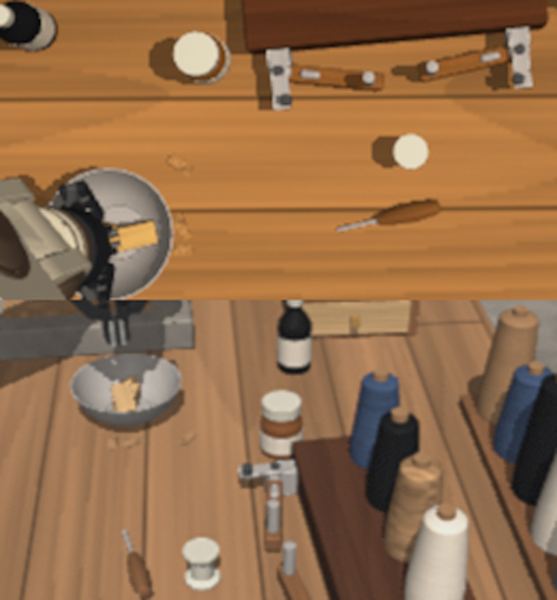

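Both offcuts are in the bowl: b in the middle, a across it. Now the right arm: I move above its peg, with the gripper opened just enough to straddle it.

Emit:
arm_command --motion '[[[0,0,0],[-0.0537,0.0156,0],-0.3],[[0,0,0],[-0.0537,0.0156,0],-0.3],[[0,0,0],[-0.0537,0.0156,0],-0.3],[[0,0,0],[-0.0537,0.0156,0],-0.3],[[0,0,0],[-0.0537,0.0156,0],-0.3],[[0,0,0],[-0.0537,0.0156,0],-0.3],[[0,0,0],[-0.0537,0.0156,0],-0.3],[[0,0,-1],[0,0,0],-0.3],[[0,0,0],[0,0,0],-0.3]]'

```text
t: 12.78
ee_pos: [0.5635, -0.0199, 0.2941]
orientation: [[-0.225, 0.974, -0.002], [0.974, 0.225, 0.0], [0.001, -0.002, -1.0]]
wrist_force: [-0.1, 0.2, -0.4]
opening: 0.0301
grip_force: 0.0
```

```bash
python3 st.py .564 -.0205 .208; python3 - <<'E'
from h import *
snap('wrist','w3')
for p in ([.564,-.0205,.066],[.553,.0515,.066],[.4697,.004,.044]): print(proj('w3',p))
E
```

```text
t 12.78 p [ 0.5635 -0.0199  0.2941] yang 12.992738984282992 F [-0.08    0.1613 -0.4205] open 0.030088920258726292 0.0 j [-0.0353  0.1075 -0.0153  1.4501  0.0002  1.3088]
shift in tool axes [-0.0008  0.0005  0.0861]
[256.94038501 210.77878702]
[265.68866601 101.66194291]
[138.19378716 142.18222122]
```

View pics/w3.png

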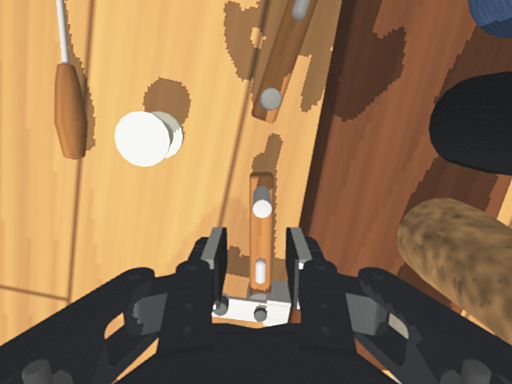

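The right peg top is at (262,209), against a predicted (257,211), so about 3 mm toward the stand. I shift by that and descend over it.

Emit:
arm_command --motion '[[[0,0,0],[0,0.003,0.04],-0.3],[[0,0,0],[0,0,0.03],-0.3],[[0,0,0],[0,0,0.016],-0.3],[[0,0,0],[0,0,0],-0.45],[[0,0,0],[0,0,0],-0.45]]'

```text
t: 13.45
ee_pos: [0.567, -0.0189, 0.2106]
orientation: [[-0.226, 0.974, 0.002], [0.974, 0.226, -0.0], [-0.0, 0.002, -1.0]]
wrist_force: [0.5, -0.6, -0.3]
opening: 0.0237
grip_force: 0.0
```

Emit:
arm_command --motion '[[[0,0,-4],[0,0,0],-0.45],[[0,0,0],[0,-0.0152,0],-0.45],[[0,0,-8.3],[0,0,0],-0.45],[[0,0,0],[0,-0.0152,0],-0.45],[[0,0,-8.3],[0,0,0],-0.45],[[0,0,0],[0,-0.0152,0],-0.45],[[0,0,-8.3],[0,0,0],-0.45],[[0,0,0],[0,-0.0152,0],-0.45]]'

```text
t: 14.45
ee_pos: [0.5134, -0.0493, 0.2094]
orientation: [[-0.665, 0.747, 0.0], [0.747, 0.665, 0.0], [-0.0, 0.0, -1.0]]
wrist_force: [-0.1, 1.7, 1.1]
opening: 0.0234
grip_force: 0.5
```

```bash
python3 st.py; python3 -c "
from h import *
p=telemetry.read_state()['ee_pos'][:2]-[.5878,-.1222];print(np.linalg.norm(p),np.degrees(np.arctan2(p[1],p[0]))-94.6)"
```

```text
t 14.45 p [ 0.5134 -0.0493  0.2094] yang 41.654823508665906 F [-0.1141  1.7087  1.1163] open 0.023449564243275937 0.4572601430118084 j [-0.0957  0.0202 -0.2718  1.2787  0.0001  0.7481]
0.10419482658853693 40.97069309210514
```

Emit:
arm_command --motion '[[[0,0,-8.3],[0,0,0],-0.45],[[0,0,0],[0,-0.0152,0],-0.45],[[0,0,-8.3],[0,0,0],-0.45],[[0,0,0],[0,-0.0152,0],-0.45],[[0,0,-8.3],[0,0,0],-0.45],[[0,0,0],[0,-0.0152,0],-0.45],[[0,0,-8.3],[0,0,0],-0.45],[[0,0,0],[0,-0.0152,0],-0.45],[[0,0,-8.3],[0,0,0],-0.45],[[0,0,0],[0,-0.0152,0],-0.45],[[0,0,-8.3],[0,0,0],-0.45],[[0,0,0],[0,-0.0152,0],-0.45]]'

```text
t: 15.95
ee_pos: [0.4852, -0.1336, 0.2092]
orientation: [[-1.0, -0.024, -0.0], [-0.024, 1.0, -0.0], [0.0, -0.0, -1.0]]
wrist_force: [0.4, -0.7, 0.4]
opening: 0.0234
grip_force: 0.0
```

Emit:
arm_command --motion '[[[0,0,-4.2],[0,0,0],-0.45],[[0,0,0],[0,-0.004,0],-0.45],[[0,0,0],[0,0,0],-0.45]]'

```text
t: 16.32
ee_pos: [0.4855, -0.1358, 0.209]
orientation: [[-0.995, -0.097, -0.001], [-0.097, 0.995, 0.007], [0.0, 0.007, -1.0]]
wrist_force: [-2.0, 18.4, 4.5]
opening: 0.0237
grip_force: 9.4
```

```bash
python3 st.py; python3 -c "
from h import *
p=telemetry.read_state()['ee_pos'][:2]-[.5878,-.1222];print(np.linalg.norm(p),np.degrees(np.arctan2(p[1],p[0]))%360-94.6)"
```

```text
t 16.32 p [ 0.4855 -0.1358  0.209 ] yang 95.59308849573969 F [-1.9951 18.3792  4.4603] open 0.02368174041823165 9.402272701263428 j [-0.274  -0.0055 -0.2983  1.2806  0.0061 -0.3717]
0.1031519199629942 92.96984162774746
```

The right arm is against its stop (18 N reaction). Back off, lift, and go to the left peg.

Emit:
arm_command --motion '[[[0,0,0],[0,0.005,0],-0.3],[[0,0,0],[0,0,0],-0.3],[[0,0,0],[0,0,-0.04],-0.3],[[0,0,0],[0,0,-0.04],-0.3],[[0,0,-9.74],[0,0,0],-0.3],[[0,0,-9.74],[0,0,0],-0.3],[[0,0,-9.74],[0,0,0],-0.3],[[0,0,-9.74],[0,0,0],-0.3],[[0,0,-9.74],[0,0,0],-0.3],[[0,0,-9.74],[0,0,0],-0.3],[[0,0,-9.74],[0,0,0],-0.3],[[0,0,-9.74],[0,0,0],-0.3]]'

```text
t: 17.82
ee_pos: [0.4855, -0.132, 0.2892]
orientation: [[-0.105, -0.995, 0.0], [-0.995, 0.105, -0.001], [0.001, -0.0, -1.0]]
wrist_force: [0.3, 0.5, 0.1]
opening: 0.0298
grip_force: 0.0
```

```bash
python3 st.py .555 .052 .29
```

```text
t 17.82 p [ 0.4855 -0.132   0.2892] yang 173.99424725008163 F [0.2642 0.4557 0.0991] open 0.02979705339145127 0.0 j [-0.2654 -0.0378 -0.1739  1.4343 -0.0006 -1.7314]
shift in tool axes [-0.1903 -0.0499 -0.0009]
```

Emit:
arm_command --motion '[[[0,0,0],[-0.0476,-0.0125,0],-0.3],[[0,0,0],[-0.0476,-0.0125,0],-0.3],[[0,0,0],[-0.0476,-0.0125,0],-0.3],[[0,0,0],[-0.0476,-0.0125,0],-0.3],[[0,0,0],[0,0,0],-0.3]]'

```text
t: 18.45
ee_pos: [0.5565, 0.0546, 0.2888]
orientation: [[-0.106, -0.994, 0.0], [-0.994, 0.106, -0.0], [0.0, -0.0, -1.0]]
wrist_force: [0.4, -0.9, -0.4]
opening: 0.0296
grip_force: 0.0
```

```bash
python3 st.py .555 .052 .209; python3 - <<'E'
from h import *
snap('wrist','w4');snap('top','t4')
for p in ([.555,.052,.066],[.483,-.1306,.066]): print(proj('w4',p),proj('t4',p))
a=cv2.imread('pics/w4.png'); b=cv2.resize(cv2.imread('pics/t4.png')[150:290,190:320],None,fx=2.74,fy=2.74)[:384]
cv2.imwrite('pics/c4.png',np.hstack([a,b])[:,:800])
E
```

```text
t 18.45 p [0.5565 0.0546 0.2888] yang 173.89252203762067 F [ 0.4388 -0.883  -0.3915] open 0.029603234757529902 0.0 j [ 0.0979  0.0958 -0.0381  1.4368 -0.0001 -1.3663]
shift in tool axes [0.0028 0.0012 0.0798]
[257.90939466 208.05935077] [231.63113504 185.19182575]
[ 360.76863286 -144.87937785] [307.67678957 214.33891867]
```

View pics/c4.png

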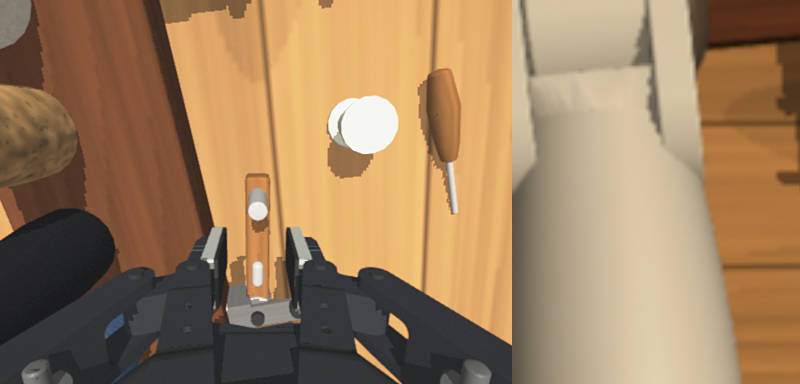

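Left peg top at (258,211), as predicted. I descend over it and swing the arm clockwise.

Emit:
arm_command --motion '[[[0,0,0],[0.001,0.001,0.04],-0.3],[[0,0,0],[0,0,0.025],-0.3],[[0,0,0],[0,0,0.015],-0.3],[[0,0,0],[0,0,0],-0.45],[[0,0,0],[0,0,0],-0.45]]'

```text
t: 19.18
ee_pos: [0.5549, 0.0514, 0.2104]
orientation: [[-0.108, -0.994, 0.002], [-0.994, 0.108, 0.0], [-0.0, -0.002, -1.0]]
wrist_force: [0.0, 0.2, -0.4]
opening: 0.0234
grip_force: 0.0
```

Emit:
arm_command --motion '[[[0,0,4],[0,0,0],-0.45],[[0,0,0],[0,0.0149,0],-0.45],[[0,0,8.1],[0,0,0],-0.45],[[0,0,0],[0,0.0149,0],-0.45],[[0,0,8.1],[0,0,0],-0.45],[[0,0,0],[0,0.0149,0],-0.45],[[0,0,8.1],[0,0,0],-0.45],[[0,0,0],[0,0.0149,0],-0.45]]'

```text
t: 20.18
ee_pos: [0.499, 0.0744, 0.2093]
orientation: [[-0.562, -0.827, 0.0], [-0.827, 0.562, -0.0], [0.0, -0.0, -1.0]]
wrist_force: [1.1, -0.7, 1.1]
opening: 0.0234
grip_force: 0.5
```

```bash
python3 st.py; python3 -c "
from h import *
p=telemetry.read_state()['ee_pos'][:2]-[.5652,.1576];print(np.linalg.norm(p),-85.4-np.degrees(np.arctan2(p[1],p[0])))"
```

```text
t 20.18 p [0.499  0.0744 0.2093] yang 145.80767711918395 F [ 1.0965 -0.749   1.0732] open 0.023381669268286626 0.4508939478546381 j [ 0.1481 -0.0065 -0.2986  1.2786 -0.0001 -0.826 ]
0.10630751041753729 43.11047296234025
```

Emit:
arm_command --motion '[[[0,0,8.1],[0,0,0],-0.45],[[0,0,0],[0,0.0149,0],-0.45],[[0,0,8.1],[0,0,0],-0.45],[[0,0,0],[0,0.0149,0],-0.45],[[0,0,8.1],[0,0,0],-0.45],[[0,0,0],[0,0.0149,0],-0.45],[[0,0,8.1],[0,0,0],-0.45],[[0,0,0],[0,0.0149,0],-0.45],[[0,0,8.1],[0,0,0],-0.45],[[0,0,0],[0,0.0149,0],-0.45],[[0,0,8.1],[0,0,0],-0.45],[[0,0,0],[0,0.0149,0],-0.45]]'

```text
t: 21.68
ee_pos: [0.4598, 0.1524, 0.2092]
orientation: [[-0.992, -0.127, -0.0], [-0.127, 0.992, 0.0], [0.0, 0.0, -1.0]]
wrist_force: [-0.5, -1.0, -0.3]
opening: 0.024
grip_force: 0.0
```

```bash
python3 st.py; python3 -c "
from h import *
p=telemetry.read_state()['ee_pos'][:2]-[.5652,.1576];print(np.linalg.norm(p),(-85.4-np.degrees(np.arctan2(p[1],p[0])))%360)"
```

```text
t 21.68 p [0.4598 0.1524 0.2092] yang 97.26859628500571 F [-0.4786 -1.0082 -0.3087] open 0.023959882159219865 0.0 j [ 0.32   -0.0545 -0.3458  1.2796  0.0005  0.1932]
0.10552835663087826 91.79590096289576
```

Emit:
arm_command --motion '[[[0,0,4],[0,0,0],-0.45],[[0,0,0],[0,0.003,0],-0.45],[[0,0,0],[0,0,0],-0.45]]'

```text
t: 22.05
ee_pos: [0.4599, 0.1548, 0.2091]
orientation: [[-0.998, -0.057, -0.0], [-0.057, 0.998, -0.001], [0.0, -0.001, -1.0]]
wrist_force: [0.7, -4.4, 1.7]
opening: 0.0236
grip_force: 2.4
```

Emit:
arm_command --motion '[[[0,0,0],[0,-0.003,0],-0.3],[[0,0,0],[0,0,0],-0.3],[[0,0,0],[0,0,-0.05],-0.3],[[0,0,0],[0,0,-0.05],-0.3],[[0,0,0],[0.05,0,-0.03],-0.3],[[0,0,0],[0.05,0,-0.03],-0.3],[[0,0,0],[0.05,0,-0.02],-0.3],[[0,0,0],[0.03,0.05,0],-0.3],[[0,0,0],[0,0,0],-0.3],[[0,0,0],[0,0,0],-0.3]]'

```text
t: 23.3
ee_pos: [0.278, 0.1921, 0.3892]
orientation: [[-0.999, -0.054, 0.0], [-0.054, 0.999, 0.0], [-0.0, 0.0, -1.0]]
wrist_force: [-0.2, 0.0, 0.8]
opening: 0.0301
grip_force: 0.0
```

```bash
python3 st.py; python3 - <<'E'
from h import *
snap('top','t5');snap('side','s5')
print(proj('t5',[.483,-.1306,.066]),proj('t5',[.4605,.149,.066]))
a=cv2.imread('pics/t5.png')[120:290,60:360];b=cv2.imread('pics/s5.png')[80:250,120:420]
cv2.imwrite('pics/c5.png',cv2.resize(np.vstack([a,b]),(529,600),interpolation=cv2.INTER_CUBIC))
E
```

```text
t 23.3 p [0.278  0.1921 0.3892] yang 93.07303825913651 F [-0.1642  0.0445  0.7834] open 0.030086530176130517 0.0 j [ 0.6048 -0.4221 -0.2944  1.6982 -0.      0.5512]
[307.67678957 214.33891867] [191.33930108 224.7668223 ]
```

View pics/c5.png

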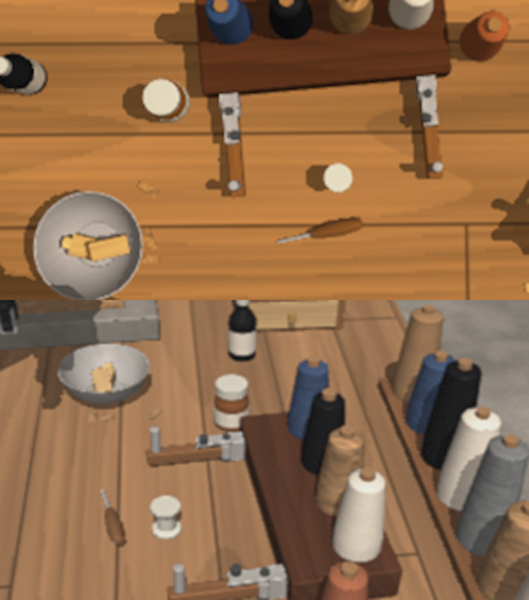

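Both pegs stand where the stops put them: left at (192.7,226.1) against an expected (191.3,224.8), right at (307.9,214.7) against (307.7,214.3). Both offcuts are in the bowl, the other items haven't moved, and the robot is clear.

```bash
python3 -c "
from cell import close_job
print(close_job())"
```

```text
the job is handed in; nothing more can be done
None
```

I handed the job in at about 23 s: both offcuts are in the bowl, both spool arms look fully home in their catches in the final images, and the spool, thread cone, glue jar and awl show no visible movement; no verdict came back.

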